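Close a split lamp housing on its dowels and hold it shut

ROBOT

A 7-joint arm with a two-finger parallel gripper is mounted at the origin on the work surface. World frame = base frame: x ahead of the robot, y to its left, z up, the work surface at z = 0. Lengths are in m, angles in rad, forces in N, time in s.
With the tool pointing down it reaches from about 0.4 to 0.85 m from the base axis. Payload 4.5 kg.
Tool frame: the origin (TCP) lies midway between the tips of the shut fingers; the grasp point (between the pads) lies 19 mm behind it; z points along the fingers, y is the direction in which the jaws open and shut (so a half turn about z gives the same grasp; the last joint's range is limited). The gripper opens to 88 mm and grips with 3 to 60 N. Pads are 18 mm wide; open, the fingers measure 123 mm over their backs; the gripper's body (75 mm by 187 mm) begins 45 mm behind the grasp point.
Start: joints at [-1.217, 0.689, -0.195, 1.565, 0.157, 0.902, -0.215], TCP at [0.196, 0.593, 0.239] pointing down, gripper open.
Joint ranges: [-3.01, 3.01], [-0.46, 2.08], [-1.47, 1.51], [0.13, 2.56], [-1, 4.14], [0.04, 2.09], [-2.66, 2.66]. Speed limits (rad/s): [2.57, 2.57, 3.14, 3.14, 3.14, 3.14, 3.14].

INTERFACE

Orientations are given as a unit quaternion [x, y, z, w].
In Python, from workcell import env gives the robot as it stands.
- The arm moves only by the tool servo_tool, never from a script. Its argument "deltas" is a list of rows, each a list of 3 entries, a list of its own where there are three numbers: the opening in per cent of the stroke, from 0 (shut) to 100 (fully open), then the shift along the tool's x, y, z in mm, then the turn, a rotation vector about the tool's x, y, z in degrees. A call has 1 to 5 rows; each row shifts and turns the commanded pose from where the row before left it, along the tool's axes as they then stand; what a row does not reach is not made up. A row lasts 1/10 s, in which the tool goes at most 50 mm and 8.59 degrees, less where a joint would pass 70% of its speed; a pose out of reach is approached as far as the arm can. A call with a gripper value outside its range is refused whole. The fingers move at their own pace and stop on an object; the grip force is fixed at half the most. Time passes only in rows, so rows that do not move let the fingers close. It gives the time, the measured TCP pose, the force and the opening at its end, in the units of the state.
- env.get_obs(): the state, without advancing time (a new reading comes with each control period).
- env.camera(name): name is "scene" or "top" or "wrist"; returns the picture (384x512x3 uint8, red, green, blue); there is no depth.
- env.camera_params(name): a dict with "intrinsics" (3x3 intrinsics, pixels), "camera_from_world" (4x4, takes a point from world to camera coordinates). Camera axes: x right, y up, looking along -z (the intrinsics and any distortion apply to the point x, -y, -z); pixel columns grow to the right and rows downward; lengths in m; the calibration is good to about 2 mm. A picture is of the moment at which its call begins: read the wrist's pose just before it. camera_params takes no time and is no camera call; for the wrist camera it gives the pose at the moment of the call.
- env.job_done(): hands the job in, once; it reports no verdict.
The state is a dict: "t": time; "qpos": joint angles; "joint_vel": joint speeds; "joint_torque": joint torques, N m; "position": TCP position; "ee_rot": TCP orientation; "wrist_force": force on the tool from outside, world axes, zero at the start; "ft_torque": the same for the moment, N m; "gripper_width": finger opening in m.
Only numpy, scipy, OpenCV 4.12 (cv2) and the standard library are available. Lean on these libraries where they do the work, as an engineer would, in place of code of your own. Each camera call takes 0.05 s, during which the arm holds its last target. There are 200 camera calls.

TASK

Lift the orange dust cover off the dowels of the lower housing half and leave it lying on the red mat. Then fit the loose upper half onto the dowels, its big hole over the thick dowel, press it down against the sprung seal until the two halves meet all round, and finish still holding the pair pressed together. Leave the glue bottle, the reflector and the brass nut where they are.

Things in the scene. Friction and masses are not known exactly. Their poses are not given: they have to be found in the camera images.
- lower: Fixed lower half: black base plate 180 x 120 x 8 mm with an aluminium block 120 x 56 mm; its flat top, the mating face, is 38 mm above the bench. Origin: centre of the plate's underside; x along the block towards the thick dowel (blue stripe on that end of the plate), z up. Grey terminal block on the plate at y = +46 mm, top 18 mm above the bench.
- dowel_big (a point): Foot of the thick brass dowel (12 mm diameter), on the mating face, 44 mm from the block's centre towards +x of the lower half. Both dowels rise 22 mm above the mating face; their upper 7 mm taper to a 3 mm tip.
- dowel_small (a point): Foot of the thin brass dowel (8 mm diameter), on the mating face, 44 mm from the block's centre towards -x of the lower half.
- seal (a joint): Sprung black rubber pad (44 x 40 mm) in the middle of the mating face: 0 = up, 5 mm proud of the face; grows as pressed down (m), 0.005 when the halves meet. It pushes back with 6 N when up, 10 N when level with the face: more than the upper half weighs, so the halves part again unless kept pressed.
- upper_grip (a point): Centre of the black grip rib on top of the loose upper half, 44 mm long (x), 24 mm wide (y), 30 mm high. This point is 41 mm above the half's underside, 15 mm below the rib's top and 15 mm above the block under the rib. x along the half towards its big hole (blue stripe on that end), z up.
- upper: Upper half: aluminium plate 120 x 56 x 16 mm, on it a block 56 x 52 x 10 mm, on that the grip rib (see upper_grip); 56 mm high in all, about 0.32 kg. Lies loose on the bench, right way up. Origin: centre of the underside; axes as upper_grip.
- hole_big (a point): Centre of the big through hole (14 mm diameter, for the thick dowel) of the upper half, at its underside, 44 mm from its centre towards +x.
- hole_small (a point): Centre of the small through hole (10 mm diameter, for the thin dowel) of the upper half, at its underside, 44 mm from its centre towards -x.
- cover_grip (a point): Centre of the grip bar on the loose orange dust cover: bar 40 mm long (x), 20 mm wide (y), 30 mm high. This point is 21 mm above the underside of the cover, 15 mm above its plate's top face, 15 mm below the bar's top. Axes at the start as those of the lower half.
- cover: Orange dust cover: plate 120 x 56 x 6 mm, about 60 g, with two holes (16 and 12 mm) sitting loosely over the dowels, which stand 11 mm out of it. It rests on the seal pad, underside 43 mm above the bench; its bar (see cover_grip) stands centrally on it. Origin: centre of the underside.
- mat_top (a point): Centre of the top face of the empty red mat, fixed to the bench, 190 (x) x 140 (y) mm, 4 mm thick.
- glue: Small white glue bottle with a red cap, 32 mm diameter, 85 mm high, loose. Origin: centre of its underside. Leave it alone.
- reflector: Shiny aluminium reflector cup on a brass foot, 68 mm diameter at the rim, 62 mm high, loose. Origin: centre of its underside. Leave it alone.
- nut: Brass ring nut, 32 mm outside, 14 mm high, loose, lying flat. Origin: centre of its underside. Leave it alone.
Things that resemble listed ones, but are neither listed nor needed, are in the scene too. Leave any green or purple look-alike of the upper alone.

How it is judged:
On the way, in this order (a step that is already met when the one before it is completed fails the run):
1. the orange dust cover lies on the red mat, let go of (x of cover_grip in the frame of mat_top between -0.085 and 0.085 m and y of cover_grip in the frame of mat_top between -0.06 and 0.06 m and z of cover_grip in the frame of mat_top below 0.026 m and contact force between the fingers and cover below 0.05 N and angle between cover_grip's own z axis and vertical below 0.15 rad and linear speed of cover below 0.03 m/s), for 0.2 s.
2. the upper half sits on both dowels and is pressed down until the halves meet (horizontal distance between hole_big and dowel_big below 0.003 m and horizontal distance between hole_small and dowel_small below 0.003 m and z of each of hole_big, hole_small in the frame of lower below 0.0398 m and angle between the z axis of upper and the z axis of lower, either way round below 0.06 rad and value of joint seal above 0.0035 m and contact force between the fingers and upper above 2 N), for 0.5 s.
At the end, for the whole second after the job is handed in: Each hole within 3 mm sideways of its dowel; upper half's underside under 1.8 mm above the mating face and parallel (0.06 rad); seal pressed over 3.5 mm; fingers on the upper half (over 2 N), at rest; cover flat on the mat, centre within 85 x 60 mm of the mat's centre, untouched (all of step 1 and all of step 2 and linear speed of upper below 0.02 m/s); the arm keeps its last pose, push and grip.
It fails at once if the glue bottle is moved by more than 30 mm (distance of glue from where it was at the start of the episode above 0.03 m).
It fails at once if the reflector is moved by more than 30 mm (distance of reflector from where it was at the start of the episode above 0.03 m).
It fails at once if the brass nut is moved by more than 30 mm (distance of nut from where it was at the start of the episode above 0.03 m).
It also fails if it takes over 64 s, if anything falls off the work surface, if the arm or the gripper's body presses on something with over 40 N, if the wrist force passes 120 N, or if a joint passes its speed limit or range.

## Working session

There is one attempt and no reset: what is moved stays moved. The work goes in short steps, Python scripts to look and compute and a tool call to move; the robot and the scene stay as the last step left them, time stands still between calls to the robot, and variables do not carry over. Pictures are saved under pics/ and viewed, about 8 in all and at most 12, crops included, and the job is handed in when it is done.

Besides the shell and the picture viewer there is one more tool, called after "Call:" as name(argument=value, ...), one argument or row to a line, values as JSON. servo_tool: Moves the arm, as the interface text tells. Its arguments: {"type":"object","properties":{"deltas":{"type":"array","items":{"type":"array"}}},"required":["deltas"]}

```bash
mkdir -p pics; ls
python3 - <<'E'
from workcell import env
import cv2,numpy as np
o=env.get_obs();print({k:np.round(v,4) for k,v in o.items()})
for n in["top","scene"]:
    im=env.camera(n);cv2.imwrite(f"pics/{n}0.png",im[:,:,::-1])
    p=env.camera_params(n);print(n,p)
a=cv2.imread("pics/top0.png");b=cv2.imread("pics/scene0.png")
E
```

```text
pics
{'t': np.float64(0.0), 'qpos': array([-1.2172,  0.69  , -0.1945,  1.5663,  0.1573,  0.9025, -0.2151]), 'joint_vel': array([-0.0008, -0.0001, -0.0018,  0.0021, -0.0002, -0.0007, -0.0004]), 'joint_torque': array([ 8.00000e-04, -5.27565e+01, -1.26650e+00, -1.53432e+01,
       -5.26000e-02,  6.40000e-03,  2.00000e-04]), 'position': array([0.1963, 0.5927, 0.2379]), 'ee_rot': array([ 1.591e-01,  9.873e-01, -9.000e-04, -1.000e-04]), 'wrist_force': array([-0.6975, -0.6382, -0.1711]), 'ft_torque': array([-0.0063, -0.0228,  0.0024]), 'gripper_width': np.float64(0.0882)}
top {'intrinsics': array([[424.44989213,   0.        , 251.86429783],
       [  0.        , 424.44989213, 189.06600997],
       [  0.        ,   0.        ,   1.        ]]), 'camera_from_world': array([[ 0.01208373, -0.99988384,  0.00928939, -0.03083222],
       [ 0.99464781,  0.01297278,  0.10250585, -0.57674523],
       [-0.10261445,  0.00800102,  0.99468903, -1.16408682],
       [ 0.        ,  0.        ,  0.        ,  1.        ]])}
scene {'intrinsics': array([[435.30710989,   0.        , 245.13497692],
       [  0.        , 435.30710989, 194.04876058],
       [  0.        ,   0.        ,   1.        ]]), 'camera_from_world': array([[-0.09682825,  0.9952702 ,  0.00784362,  0.06505711],
       [-0.57066958, -0.06197271,  0.81883797,  0.26949144],
       [ 0.81545112,  0.07481053,  0.57397113, -1.67874324],
       [ 0.        ,  0.        ,  0.        ,  1.        ]])}
```

View pics/top0.png

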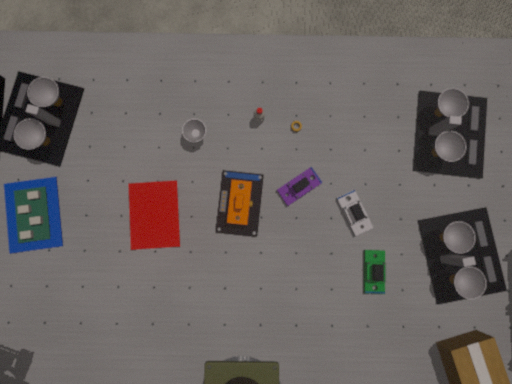

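View pics/scene0.png

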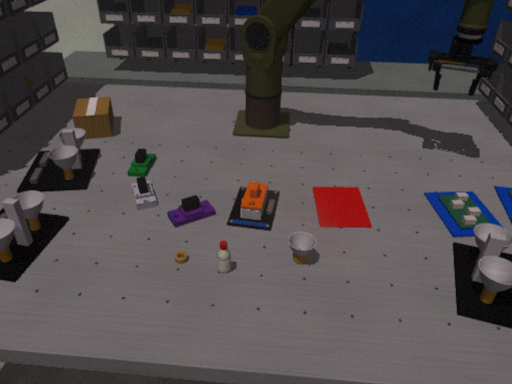

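Top view: the lower half with the orange cover is at (240,203), the red mat at (154,215), and the aluminium upper at (355,213). The purple decoy is at (299,187), green at (375,271), the glue at (260,113), the nut at (296,126) and the reflector at (194,131). Next I measure by colour masks.

```bash
cat > h.py <<'E'
from workcell import env
import cv2,numpy as np
from scipy.spatial.transform import Rotation as R
def ray(p,uv,z):
    K=p["intrinsics"];T=p["camera_from_world"]
    d=np.linalg.inv(K)@[uv[0],uv[1],1.];d=T[:3,:3].T@(d*[1,-1,-1]);c=-T[:3,:3].T@T[:3,3]
    return c+d*(z-c[2])/d[2]
def proj(p,X):
    T=p["camera_from_world"];c=T[:3,:3]@np.array(X)+T[:3,3];c=c*[1,-1,-1];u=p["intrinsics"]@c;return u[:2]/u[2]
def mask(hsv,lo,hi): return cv2.inRange(hsv,np.array(lo),np.array(hi))
def big(m,box=None):
    if box: 
        q=np.zeros_like(m);x0,y0,x1,y1=box;q[y0:y1,x0:x1]=m[y0:y1,x0:x1];m=q
    c,_=cv2.findContours(m,cv2.RETR_EXTERNAL,cv2.CHAIN_APPROX_NONE);return max(c,key=cv2.contourArea)
def cen(c):
    m=cv2.moments(c);return np.array([m["m10"],m["m01"]])/m["m00"]
E
python3 - <<'E'
from h import *
a=cv2.imread("pics/top0.png");h=cv2.cvtColor(a,cv2.COLOR_BGR2HSV);p=env.camera_params("top")
def rep(n,m,box,z):
    c=big(m,box);r=cv2.minAreaRect(c);b=np.array([ray(p,q,z)[:2] for q in cv2.boxPoints(r)])
    print(n,cv2.contourArea(c),np.round(r[0],1),"ctr",np.round(b.mean(0),4),"edges mm",np.round(np.linalg.norm(np.diff(b,axis=0),axis=1)*1e3,1),"ang",np.round(np.degrees(np.arctan2(*(np.diff(b,axis=0)[:2,::-1].T))),1),"cen",np.round(ray(p,cen(c),z)[:2],4))
rep("mat",mask(h,[0,180,100],[4,255,255]),(100,160,200,270),.004)
rep("cover",mask(h,[6,180,100],[25,255,255]),(210,160,270,240),.049)
rep("base",mask(h,[0,0,0],[180,255,55]),(210,160,270,240),.008)
rep("lowstripe",mask(h,[100,100,40],[125,255,255]),(210,160,270,240),.008)
rep("upper rib",mask(h,[0,0,0],[180,255,60]),(335,190,375,237),.056)
rep("upper plate",mask(h,[0,0,150],[180,60,255]),(335,190,378,240),.016)
rep("upstripe",mask(h,[100,80,40],[125,255,255]),(330,185,380,240),.016)
c=np.hstack([cv2.resize(a[165:245,205:275],None,fx=5.5,fy=5.5,interpolation=3),cv2.resize(a[180:260,325:395],None,fx=5.5,fy=5.5,interpolation=3)])
cv2.imwrite("pics/crop.png",c)
E
```

```text
mat 2992.5 [153.6 214.6] ctr [0.5037 0.2554] edges mm [137.7 187.3 135.6] ang [ -86.7 -175.7] cen [0.5028 0.2552]
cover 861.5 [239.8 201.9] ctr [0.5393 0.0095] edges mm [121.8  62.6 121.8] ang [ -5.6 -95.9] cen [0.5391 0.0117]
base 801.0 [238.7 205.4] ctr [0.5326 0.0131] edges mm [163.2 117.4 163.2] ang [ -4.8 -95.3] cen [0.5141 0.0044]
lowstripe 150.0 [242.6 175.7] ctr [0.6175 0.0032] edges mm [16.9 95.6 16.9] ang [ -5.  -95.4] cen [0.6174 0.0044]
upper rib 120.5 [356.7 211.9] ctr [ 0.5152 -0.3116] edges mm [26.1 40.1 26. ] ang [ -63.  -153.9] cen [ 0.5151 -0.3115]
upper plate 137.0 [361.8 226.3] ctr [ 0.4767 -0.3356] edges mm [50.3 25.5 50.2] ang [ -65.7 -156.6] cen [ 0.4769 -0.3359]Traceback (most recent call last):
  File "<stdin>", line 12, in <module>
  File "<stdin>", line 4, in rep
  File "h.py", line 14, in big
    c,_=cv2.findContours(m,cv2.RETR_EXTERNAL,cv2.CHAIN_APPROX_NONE);return max(c,key=cv2.contourArea)
                                                                           ~~~^^^^^^^^^^^^^^^^^^^^^^^
ValueError: max() iterable argument is empty
```

Call:
servo_tool(
  deltas=[
    [100,[-34,-29.7,0],[0,0,0]],
    [100,[-34,-29.7,0],[0,0,0]],
    [100,[-34,-29.7,0],[0,0,0]],
    [100,[-34,-29.7,0],[0,0,0]],
    [100,[-34,-29.7,0],[0,0,0]],
  ],
)

```text
t: 0.6
position: [0.3117, 0.3971, 0.2385]
ee_rot: [0.159, 0.987, -0.0, -0.0]
wrist_force: [1.3, 0.1, -0.1]
gripper_width: 0.0881
```

Call:
servo_tool(
  deltas=[
    [100,[-34,-29.7,0],[0,0,0]],
    [100,[-34,-29.7,0],[0,0,0]],
    [100,[-34,-29.7,0],[0,0,0]],
    [100,[-34,-29.7,0],[0,0,0]],
    [100,[-34,-29.7,0],[0,0,0]],
  ],
)

```text
t: 1.1
position: [0.4264, 0.2027, 0.2386]
ee_rot: [0.159, 0.987, -0.0, -0.0]
wrist_force: [0.7, 0.6, 0.0]
gripper_width: 0.0883
```

Call:
servo_tool(
  deltas=[
    [100,[-34,-29.7,0],[0,0,0]],
    [100,[-34,-29.7,0],[0,0,0]],
    [100,[-34,-29.7,0],[0,0,0]],
    [100,[-34,-29.7,0],[0,0,0]],
    [100,[-34,-29.7,0],[0,0,0]],
  ],
)

```text
t: 1.6
position: [0.541, 0.0083, 0.2385]
ee_rot: [0.159, 0.987, 0.0, -0.0]
wrist_force: [0.3, 1.1, -0.4]
gripper_width: 0.0879
```

Call:
servo_tool(
  deltas=[
    [100,[0,0,0],[0,0,-6.5]],
    [100,[0,0,0],[0,0,-6.5]],
    [100,[0,0,0],[0,0,0]],
    [100,[0,0,0],[0,0,0]],
  ],
)

```text
t: 2.0
position: [0.5403, 0.0102, 0.2385]
ee_rot: [0.048, 0.999, 0.0, -0.0]
wrist_force: [0.0, 0.3, 0.5]
gripper_width: 0.0881
```

```bash
cat >> h.py <<'E'
def togo(pos,yaw):
    "tool-axis shift (mm) and turn (deg) to TCP pos with tool y at world angle yaw (deg), pointing down"
    o=env.get_obs();r=R.from_quat(o["ee_rot"]);y=np.radians(yaw)
    Y=np.array([np.cos(y),np.sin(y),0]);Z=np.array([0,0,-1.]);M=np.c_[np.cross(Y,Z),Y,Z]
    print("t",round(float(o["t"]),2),"pos",np.round(o["position"],4),"F",np.round(o["wrist_force"],1),"w",np.round(o["gripper_width"],4))
    print("shift mm",np.round(r.inv().apply(np.array(pos)-o["position"])*1e3,1),"turn deg",np.round((r.inv()*R.from_matrix(M)).as_rotvec(degrees=True),2))
def snap(name,f):
    p=env.camera_params(name);im=env.camera(name)[:,:,::-1].copy();cv2.imwrite(f"pics/{f}.png",im);return im,p
E
python3 - <<'E'
from h import *
togo([.539,.0105,.2],84.7)
snap("wrist","w1")
print(env.camera_params("wrist"))
E
```

```text
t 2.0 pos [0.5403 0.0102 0.2385] F [0.  0.3 0.5] w 0.0881
shift mm [ 1.3  0.1 38.5] turn deg [ 0.02 -0.04 -0.16]
{'intrinsics': array([[309.33384678,   0.        , 256.42765519],
       [  0.        , 309.33384678, 194.22287685],
       [  0.        ,   0.        ,   1.        ]]), 'camera_from_world': array([[ 0.09456544,  0.99551771,  0.00136384, -0.06101942],
       [-0.95242215,  0.09087029, -0.29092033,  0.55372926],
       [-0.28974027,  0.02621206,  0.95674631, -0.23458582],
       [ 0.        ,  0.        ,  0.        ,  1.        ]])}
```

View pics/w1.png

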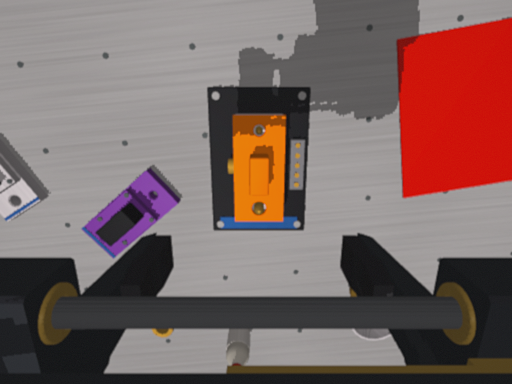

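Wrist view: cover bar at (259,176), thick dowel at (259,208) beside the blue stripe, thin dowel at (259,130), red mat at right. The purple decoy is at (130,215), and the upper's corner with its blue stripe is at (20,205).

Run:
```python
from h import *
a=cv2.imread("pics/w1.png");p=env.camera_params("wrist");h=cv2.cvtColor(a,cv2.COLOR_BGR2HSV)
orange=mask(h,[5,180,120],[22,255,255])
c=big(orange,(215,80,310,232));r=cv2.minAreaRect(c)
b=np.array([ray(p,q,.049)[:2] for q in cv2.boxPoints(r)]);print("cover",b.mean(0).round(4),np.linalg.norm(np.diff(b,axis=0),axis=1).round(4),np.degrees(np.arctan2(*(np.diff(b,axis=0)[:2,::-1].T))).round(1))
# dowels: non-orange inside cover
hull=np.zeros(orange.shape,np.uint8);cv2.drawContours(hull,[cv2.convexHull(c)],-1,255,-1)
m=cv2.erode(hull,np.ones((3,3)))&~orange
n,l,s,ce=cv2.connectedComponentsWithStats(m)
for i in range(1,n):
    if s[i,4]>15: print(s[i],ce[i].round(1),ray(p,ce[i],.054)[:2].round(4))
cv2.imwrite("pics/w1c.png",cv2.resize(a[80:240,200:320],None,fx=4.5,fy=3.7,interpolation=3))
# base dark+blue
```

```text
cover [0.5393 0.0101] [0.0601 0.1189 0.0665] [84.6 -3.9]
[253 124  13  12 119] [258.6 129.6] [0.495  0.0165]
[230 131   3  32  61] [231.3 149.1] [ 0.5126 -0.0145]
[251 154  17   3  48] [259.1 155.1] [0.5219 0.0146]
[230 171   4  31  62] [232.  183.9] [ 0.5511 -0.0184]
[252 203  15  10 113] [258.7 207. ] [0.5809 0.0086]
```

View pics/w1c.png

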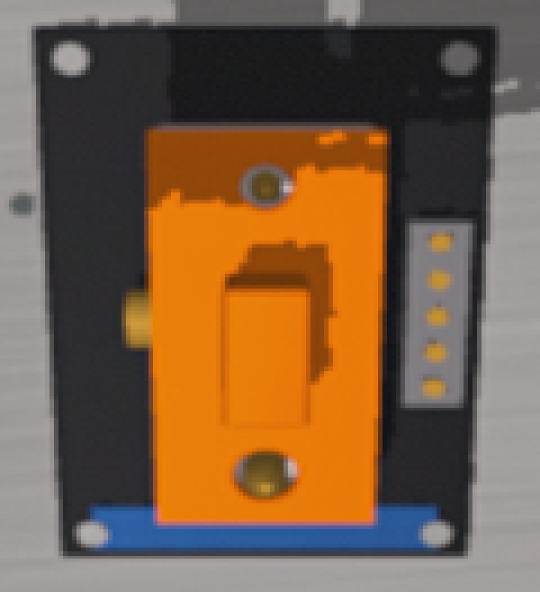

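Call:
servo_tool(
  deltas=[
    [100,[2.5,1.6,45],[0,0,0]],
    [100,[0,0,45],[0,0,0]],
    [100,[0,0,45],[0,0,0]],
    [100,[0,0,35],[0,0,0]],
    [100,[0,0,14],[0,0,0]],
  ],
)

```text
t: 2.55
position: [0.5363, 0.0123, 0.0516]
ee_rot: [0.047, 0.999, -0.001, -0.002]
wrist_force: [-0.3, 0.6, 0.5]
gripper_width: 0.0879
```

Call:
servo_tool(
  deltas=[
    [5,[0,0,0],[0,0,0]],
    [5,[0,0,0],[0,0,0]],
    [5,[0,0,0],[0,0,0]],
    [5,[0,0,0],[0,0,0]],
    [5,[0,0,0],[0,0,0]],
  ],
)

```text
t: 3.05
position: [0.5388, 0.0119, 0.0557]
ee_rot: [0.047, 0.999, 0.0, 0.001]
wrist_force: [-0.2, -0.5, 0.3]
gripper_width: 0.0504
```

Call:
servo_tool(
  deltas=[
    [5,[0,0,0],[0,0,0]],
    [5,[0,0,0],[0,0,0]],
    [5,[0,0,0],[0,0,0]],
    [5,[0,0,0],[0,0,0]],
    [5,[0,0,0],[0,0,0]],
  ],
)

```text
t: 3.55
position: [0.5383, 0.012, 0.0547]
ee_rot: [0.046, 0.999, 0.0, 0.0]
wrist_force: [0.3, 0.6, 1.1]
gripper_width: 0.0197
```

Call:
servo_tool(
  deltas=[
    [5,[0,0,0],[0,0,0]],
    [5,[0,0,0],[0,0,0]],
  ],
)

```text
t: 3.75
position: [0.5383, 0.012, 0.0547]
ee_rot: [0.046, 0.999, 0.0, 0.0]
wrist_force: [-0.4, 1.2, 0.1]
gripper_width: 0.0198
```

Call:
servo_tool(
  deltas=[
    [5,[0,0,-10],[0,0,0]],
    [5,[0,0,-20],[0,0,0]],
    [5,[0,0,-20],[0,0,0]],
    [5,[0,0,-10],[0,0,0]],
    [5,[0,0,0],[0,0,0]],
  ],
)

```text
t: 4.25
position: [0.5391, 0.0118, 0.1162]
ee_rot: [0.047, 0.999, 0.0, 0.001]
wrist_force: [-0.1, 0.8, -0.6]
gripper_width: 0.0199
```

Call:
servo_tool(
  deltas=[
    [5,[5,18.5,0],[0,0,0]],
    [5,[8,34,0],[0,0,0]],
    [5,[8,34,0],[0,0,0]],
    [5,[8,34,0],[0,0,0]],
    [5,[8,34,0],[0,0,0]],
  ],
)

```text
t: 4.75
position: [0.5149, 0.1702, 0.1138]
ee_rot: [0.046, 0.999, -0.0, -0.001]
wrist_force: [0.5, -0.7, -0.3]
gripper_width: 0.0198
```

Call:
servo_tool(
  deltas=[
    [5,[8,34,0],[0,0,0]],
    [5,[8,34,0],[0,0,0]],
    [5,[5,16,0],[0,0,0]],
    [5,[0,0,0],[0,0,0]],
    [5,[0,0,0],[0,0,0]],
  ],
)

```text
t: 5.25
position: [0.5023, 0.2534, 0.114]
ee_rot: [0.046, 0.999, -0.001, -0.001]
wrist_force: [-0.5, -0.7, -0.2]
gripper_width: 0.0199
```

Run:
```python
from h import *
togo([.503,.255,.0157],84.7)
snap("wrist","w2")
```

```text
t 5.25 pos [0.5023 0.2534 0.114 ] F [-0.5 -0.7 -0.2] w 0.0199
shift mm [-0.7  1.8 98.3] turn deg [-0.12 -0.05 -0.02]
```

View pics/w2.png

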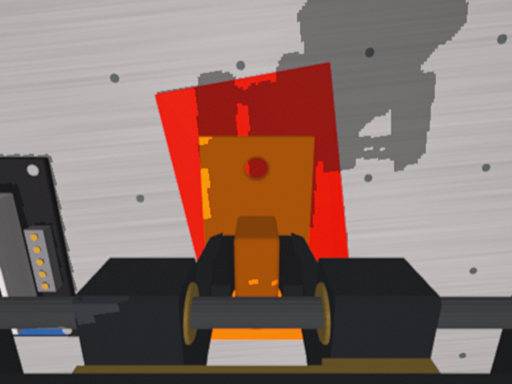

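The cover is held level over the mat: bar at (256,265), cover inside the red area. Lowering it.

Call:
servo_tool(
  deltas=[
    [5,[0,1,20],[0,0,0]],
    [5,[0,0,32],[0,0,0]],
    [5,[0,0,28],[0,0,0]],
    [5,[0,0,12],[0,0,0]],
    [5,[0,0,4],[0,0,0]],
  ],
)

```text
t: 5.8
position: [0.5024, 0.2538, 0.0175]
ee_rot: [0.047, 0.999, -0.001, -0.001]
wrist_force: [-0.6, -0.6, -0.0]
gripper_width: 0.0195
```

Call:
servo_tool(
  deltas=[
    [5,[0,0,1],[0,0,0]],
    [5,[0,0,0.5],[0,0,0]],
    [5,[0,0,0],[0,0,0]],
  ],
)

```text
t: 6.1
position: [0.5034, 0.256, 0.0183]
ee_rot: [0.047, 0.999, 0.001, 0.001]
wrist_force: [0.1, 0.5, -0.7]
gripper_width: 0.0199
```

Call:
servo_tool(
  deltas=[
    [5,[0,0,1],[0,0,0]],
    [5,[0,0,1],[0,0,0]],
    [5,[0,0,0],[0,0,0]],
    [5,[0,0,0],[0,0,0]],
  ],
)

```text
t: 6.5
position: [0.503, 0.256, 0.0157]
ee_rot: [0.046, 0.999, 0.0, 0.0]
wrist_force: [-0.0, 0.8, 5.8]
gripper_width: 0.0196
```

Call:
servo_tool(
  deltas=[
    [80,[0,0,0],[0,0,0]],
    [80,[0,0,0],[0,0,0]],
    [80,[0,0,0],[0,0,0]],
    [100,[0,0,-5],[0,0,0]],
    [100,[0,0,-20],[0,0,0]],
  ],
)

```text
t: 7.0
position: [0.5014, 0.2551, 0.0391]
ee_rot: [0.046, 0.999, -0.001, -0.002]
wrist_force: [-0.4, 0.2, -0.0]
gripper_width: 0.0579
```

Call:
servo_tool(
  deltas=[
    [100,[0,0,-40],[0,0,0]],
    [100,[0,0,-50],[0,0,0]],
    [100,[0,0,-50],[0,0,0]],
    [100,[0,0,-50],[0,0,0]],
    [100,[-5.5,-20,-8],[0,0,0]],
  ],
)

```text
t: 7.5
position: [0.5082, 0.2405, 0.2447]
ee_rot: [0.044, 0.999, 0.005, 0.005]
wrist_force: [-0.0, 0.6, -0.1]
gripper_width: 0.0879
```

Run:
```python
from h import *
togo([.515,-.3115,.24],84.7)
a,p=snap("wrist","w3")
h=cv2.cvtColor(a,cv2.COLOR_BGR2HSV);c=big(mask(h,[5,180,80],[22,255,255]));r=cv2.minAreaRect(c)
b=np.array([ray(p,q,.010)[:2] for q in cv2.boxPoints(r)]);print("cover",b.mean(0).round(4),np.linalg.norm(np.diff(b,axis=0),axis=1).round(4))
```

```text
t 7.5 pos [0.5082 0.2405 0.2447] F [-0.   0.6 -0.1] w 0.0879
shift mm [-5.540e+01 -5.492e+02 -1.000e-01] turn deg [0.55 0.51 0.25]
cover [0.5051 0.2559] [0.1218 0.057  0.122 ]
```

View pics/w3.png

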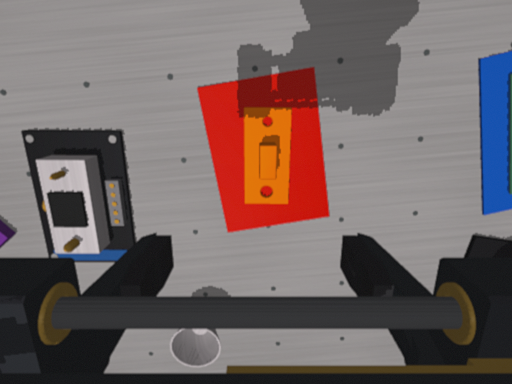

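The cover lies flat on the mat at (268,158), centred to a few mm, and was let go. The lower half is now bare with both dowels visible at the left. I'll stop over it to measure the dowels, then move on to the upper.

Call:
servo_tool(
  deltas=[
    [100,[-10.4,-45,0],[0,0,0]],
    [100,[-10.4,-45,0],[0,0,0]],
    [100,[-10.4,-45,0],[0,0,0]],
    [100,[-10.4,-45,0],[0,0,0]],
    [100,[-10.4,-45,0],[0,0,0]],
  ],
)

```text
t: 8.05
position: [0.5364, 0.0047, 0.2374]
ee_rot: [0.046, 0.999, -0.0, -0.001]
wrist_force: [1.1, -0.1, -0.7]
gripper_width: 0.088
```

Call:
servo_tool(
  deltas=[
    [100,[0,0,0],[0,0,0]],
    [100,[0,0,0],[0,0,0]],
    [100,[0,0,0],[0,0,0]],
    [100,[0,0,0],[0,0,0]],
  ],
)

```text
t: 8.45
position: [0.5369, 0.0086, 0.238]
ee_rot: [0.045, 0.999, 0.0, -0.0]
wrist_force: [0.6, 0.1, -0.4]
gripper_width: 0.088
```

Run:
```python
from h import *
togo([.538,.012,.24],84.7)
a,p=snap("wrist","w4");h=cv2.cvtColor(a,cv2.COLOR_BGR2HSV)
print([proj(p,X).round(0) for X in([.538,.012,.038],[.495,.0165,.06],[.581,.0086,.06])])
m=mask(h,[10,90,30],[35,255,255]);n,l,s,ce=cv2.connectedComponentsWithStats(m)
for i in range(1,n):
    if s[i,4]>25: print(s[i],ce[i].round(1))
cv2.imwrite("pics/w4c.png",cv2.resize(a[90:250,205:315],None,fx=5,fy=3.7,interpolation=3))
```

```text
t 8.45 pos [0.5369 0.0086 0.238 ] F [ 0.6  0.1 -0.4] w 0.088
shift mm [-0.8  3.5 -2. ] turn deg [ 0.05 -0.04  0.16]
[array([260., 170.]), array([261., 133.]), array([260., 212.])]
[ 429   64   70  105 5197] [463.  114.9]
[258 130   6   7  36] [260.6 132.9]
[229 161   7  16 107] [232.  168.6]
[256 204   9  13  94] [260.  209.9]
[  37  282   41   63 1229] [ 52.9 313.4]
[ 436  282   41   63 1230] [459.9 313.4]
[350 289   8   8  41] [353.  293.2]
[152 328  22  11 185] [162.6 332.5]
[ 227  358  285   16 2696] [386.6 368.3]
```

View pics/w4c.png

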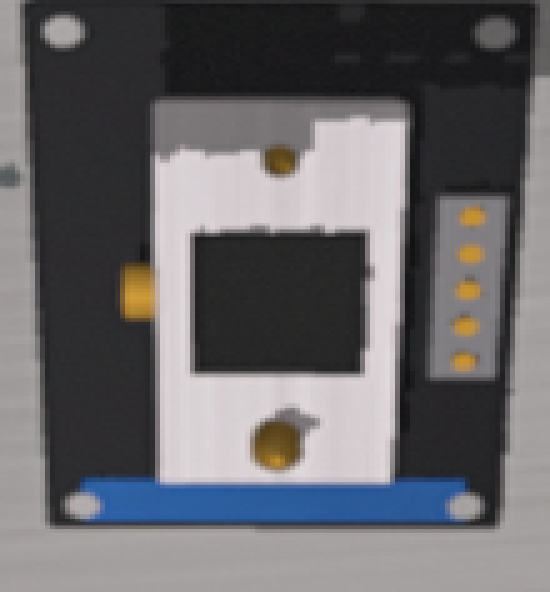

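Bare lower half seen: thin dowel at (260.6,133), thick at (260,210), seal pad between, blue stripe at the bottom (+x). I'll compute the dowels and move over the upper.

```bash
cat >> h.py <<'E'
def fit(b,s):
    m=(b+s)/2;d=b-s;return m.round(4),np.linalg.norm(d).round(4),np.degrees(np.arctan2(d[1],d[0])).round(2)
E
python3 - <<'E'
from h import *
a=cv2.imread("pics/w4.png");p=env.camera_params("wrist");h=cv2.cvtColor(a,cv2.COLOR_BGR2HSV)
for z in(.045,.048,.051): print(z,"dowels",fit(ray(p,[260,209.9],z)[:2],ray(p,[260.6,133],z)[:2]))
g=cv2.cvtColor(a,cv2.COLOR_BGR2GRAY);m=((g>75)&(h[:,:,1]<60)).astype(np.uint8)*255
c=big(m,(233,112,291,223));P=np.array([ray(p,q[0],.038)[:2]*1e3 for q in c],np.float32);r=cv2.minAreaRect(P);print("block",r)
E
```

```text
0.045 dowels (array([0.5402, 0.0121]), np.float64(0.0885), np.float64(-5.38))
0.048 dowels (array([0.5395, 0.0122]), np.float64(0.0877), np.float64(-5.38))
0.051 dowels (array([0.5388, 0.0122]), np.float64(0.0869), np.float64(-5.38))
block ((539.6715087890625, 12.012140274047852), (57.68983459472656, 120.6264419555664), 84.59190368652344)
```

Call:
servo_tool(
  deltas=[
    [100,[-1,-46,0],[0,0,0]],
    [100,[-1,-46,0],[0,0,0]],
    [100,[-1,-46,0],[0,0,0]],
    [100,[-1,-46,0],[0,0,0]],
    [100,[-1,-46,0],[0,0,0]],
  ],
)

```text
t: 9.0
position: [0.521, -0.2235, 0.2383]
ee_rot: [0.045, 0.999, 0.0, 0.0]
wrist_force: [0.6, 0.6, -0.9]
gripper_width: 0.0882
```

Call:
servo_tool(
  deltas=[
    [100,[-1,-46,0],[0,0,0]],
    [100,[-1,-44,0],[0,0,0]],
    [100,[0,0,0],[0,0,-8]],
    [100,[0,0,0],[0,0,-8]],
    [100,[0,0,0],[0,0,-8]],
  ],
)

```text
t: 9.5
position: [0.5149, -0.3119, 0.238]
ee_rot: [-0.166, 0.986, 0.0, 0.0]
wrist_force: [-0.5, 0.1, -0.2]
gripper_width: 0.088
```

Call:
servo_tool(
  deltas=[
    [100,[0,0,0],[0,0,-8]],
    [100,[0,0,0],[0,0,0]],
    [100,[0,0,0],[0,0,0]],
    [100,[0,0,0],[0,0,0]],
    [100,[0,0,0],[0,0,0]],
  ],
)

```text
t: 10.0
position: [0.5146, -0.3125, 0.2382]
ee_rot: [-0.23, 0.973, -0.0, -0.0]
wrist_force: [0.1, -0.5, -0.2]
gripper_width: 0.088
```

Run:
```python
from h import *
togo([.515,-.3115,.24],117)
a,p=snap("wrist","w5")
```

```text
t 10.0 pos [ 0.5146 -0.3125  0.2382] F [ 0.1 -0.5 -0.2] w 0.088
shift mm [-0.8  0.8 -1.8] turn deg [-0.01 -0.01 -0.37]
```

View pics/w5.png

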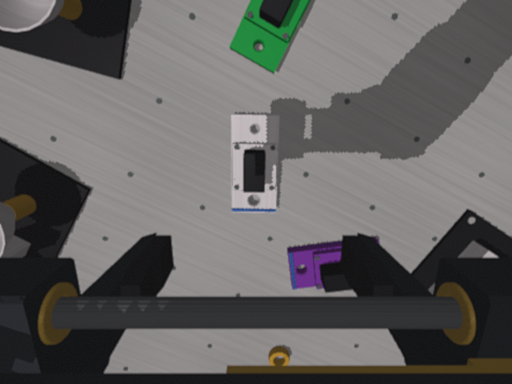

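Run:
```python
from h import *
a=cv2.imread("pics/w5.png");p=env.camera_params("wrist");h=cv2.cvtColor(a,cv2.COLOR_BGR2HSV);g=h[:,:,2]
m=((g<60)).astype(np.uint8)*255
c=big(m,(235,140,276,200));P=np.array([ray(p,q[0],.056)[:2]*1e3 for q in c],np.float32);print("rib+side",cv2.boundingRect(c),cv2.minAreaRect(P))
b=big(mask(h,[100,100,60],[125,255,255]),(225,195,285,220));P=np.array([ray(p,q[0],.016)[:2]*1e3 for q in b],np.float32);print("stripe",cv2.boundingRect(b),cv2.minAreaRect(P))
for n,bx in(("small",(246,120,263,136)),("big",(244,193,263,208))):
    sub=g[bx[1]:bx[3],bx[0]:bx[2]];print(n);print(sub[::1,::1])
cv2.imwrite("pics/w5c.png",cv2.resize(a[100:220,220:290],None,fx=6,fy=5,interpolation=3))
```

```text
rib+side (244, 150, 21, 42) ((514.113037109375, -316.04150390625), (45.61259460449219, 21.926311492919922), 25.964786529541016)
stripe (232, 209, 43, 2) ((567.6749267578125, -291.0971984863281), (1.3453567028045654, 53.216861724853516), 26.60746955871582)
small
[[192 193 192 192 195 195 193 194 193 193 192 192 193 198 196 193 192]
 [192 193 192 192 194 194 194 194 194 194 193 192 193 198 196 193 191]
 [192 193 191 193 196 195 194 192 190 189 190 191 194 199 196 192 193]
 [193 192 192 193 196 193 185 178 173 174 176 182 191 197 196 192 193]
 [193 192 192 194 193 179 159 141 139 148 157 166 178 192 195 193 192]
 [193 192 193 191 177 149 122 105 104 125 145 153 163 180 194 193 192]
 [193 192 192 180 147 116  93  85  86 108 140 147 153 171 189 193 193]
 [193 193 192 172 125  94  84  83  84 102 138 147 149 166 183 191 193]
 [193 192 190 169 128  91  86  87  87  98 129 145 148 161 180 191 193]
 [192 193 189 168 130  89  85  88  87  89 109 136 139 155 178 191 193]
 [192 192 191 174 131  94  84  85  85  85  96 119 130 158 182 191 193]
 [193 192 194 182 143 114  93  85  85  85  89 111 138 169
[... 818 characters left out ...]
  86  87  99 127 133 136 140 131 142 174 189
  192]
 [193 194 185 148 106  81  80  86  87  90  97  98 106 120 114 137 172 190
  192]
 [193 194 187 158 116  82  79  84  86  86  85  83  85  94 106 140 173 189
  192]
 [192 194 189 169 133  94  78  80  82  83  83  81  81  91 117 152 176 189
  192]
 [192 192 193 181 149 111  87  82  81  83  82  82  89 111 143 167 183 190
  190]
 [192 193 192 188 170 139 116 103  93  91  90  96 111 140 166 180 187 190
  191]
 [193 193 193 192 189 176 157 139 126 118 113 130 145 165 181 186 187 190
  191]
 [194 194 191 192 195 193 185 174 166 156 146 164 175 182 187 188 190 192
  191]
 [183 180 174 179 182 177 181 181 178 168 158 173 177 176 174 185 188 187
  178]]
```

View pics/w5c.png

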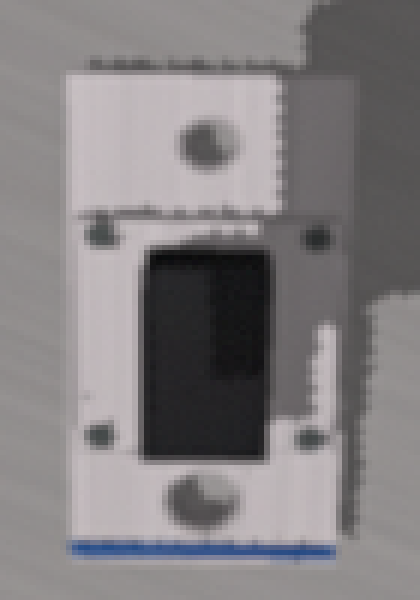

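Run:
```python
from h import *
p=env.camera_params("wrist")
print("holes",fit(ray(p,[253.5,200.0],.016)[:2],ray(p,[254.5,128.7],.016)[:2]))
print("screws",np.mean([ray(p,q,.026)[:2] for q in([237.2,147],[272.8,147.6],[236.7,187],[271.7,187.6])],0).round(4))
print("plate",np.mean([ray(p,q,.016)[:2] for q in([231.5,115],[279.2,115],[231.5,211.3],[275.8,211.3])],0).round(4))
togo([.516,-.3158,.034],116.1)
```

```text
holes (array([ 0.5165, -0.3153]), np.float64(0.0879), np.float64(25.71))
screws [ 0.5165 -0.3143]
plate [ 0.516  -0.3148]
t 10.05 pos [ 0.5146 -0.3126  0.2382] F [ 0.1  0.7 -0.2] w 0.0879
shift mm [ 2.000e-01 -3.500e+00  2.042e+02] turn deg [-0.01 -0.01  0.54]
```

Call:
servo_tool(
  deltas=[
    [100,[-0.6,-3,45],[0,0,0.9]],
    [100,[0,0,45],[0,0,0]],
    [100,[0,0,45],[0,0,0]],
    [100,[0,0,35],[0,0,0]],
    [100,[0,0,20],[0,0,0]],
  ],
)

```text
t: 10.55
position: [0.5149, -0.3144, 0.0452]
ee_rot: [-0.223, 0.975, 0.001, -0.002]
wrist_force: [-0.2, 0.0, -0.4]
gripper_width: 0.0877
```

Call:
servo_tool(
  deltas=[
    [100,[0,0,10],[0,0,0]],
    [100,[0,0,6],[0,0,0]],
    [100,[0,0,2],[0,0,0]],
    [100,[0,0,0],[0,0,0]],
    [100,[0,0,0],[0,0,0]],
  ],
)

```text
t: 11.05
position: [0.5171, -0.3156, 0.0313]
ee_rot: [-0.223, 0.975, -0.001, 0.001]
wrist_force: [-0.3, -0.5, 0.4]
gripper_width: 0.0882
```

Run:
```python
from h import *
togo([.5165,-.3150,.030],115.8)
```

```text
t 11.05 pos [ 0.5171 -0.3156  0.0313] F [-0.3 -0.5  0.4] w 0.0882
shift mm [0.3 0.8 1.3] turn deg [-0.08  0.07 -0.04]
```

Close; the fingers need about 0.9 s.

Call:
servo_tool(
  deltas=[
    [5,[0.3,0.5,0.5],[0,0,0]],
    [5,[0,0,0],[0,0,0]],
    [5,[0,0,0],[0,0,0]],
    [5,[0,0,0],[0,0,0]],
    [5,[0,0,0],[0,0,0]],
  ],
)

```text
t: 11.55
position: [0.5159, -0.3148, 0.0297]
ee_rot: [-0.223, 0.975, 0.0, 0.0]
wrist_force: [0.4, -0.5, 0.2]
gripper_width: 0.0504
```

Call:
servo_tool(
  deltas=[
    [5,[0,0,0],[0,0,0]],
    [5,[0,0,0],[0,0,0]],
    [5,[0,0,0],[0,0,0]],
    [5,[0,0,0],[0,0,0]],
    [5,[0,0,0],[0,0,0]],
  ],
)

```text
t: 12.05
position: [0.516, -0.315, 0.0297]
ee_rot: [-0.223, 0.975, -0.0, 0.0]
wrist_force: [-0.5, 0.2, -1.0]
gripper_width: 0.0235
```

Run:
```python
from h import *
togo([.5165,-.3150,.030],115.8)
```

```text
t 12.05 pos [ 0.516  -0.315   0.0297] F [-0.5  0.2 -1. ] w 0.0235
shift mm [-0.4 -0.2 -0.3] turn deg [-0.01  0.01 -0.03]
```

Call:
servo_tool(
  deltas=[
    [5,[0,0,-10],[0,0,0]],
    [5,[0,0,-25],[0,0,0]],
    [5,[0,0,-30],[0,0,0]],
    [5,[0,0,-25],[0,0,0]],
    [5,[0,0,-10],[0,0,0]],
  ],
)

```text
t: 12.55
position: [0.5169, -0.3152, 0.1324]
ee_rot: [-0.223, 0.975, -0.001, 0.001]
wrist_force: [0.8, -0.4, -2.4]
gripper_width: 0.0242
```

Call:
servo_tool(
  deltas=[
    [5,[-9.2,16.3,0],[0,0,0]],
    [5,[-18,31,0],[0,0,0]],
    [5,[-18,31,0],[0,0,0]],
    [5,[-18,31,0],[0,0,0]],
    [5,[-18,31,0],[0,0,0]],
  ],
)

```text
t: 13.05
position: [0.5273, -0.1518, 0.1293]
ee_rot: [-0.223, 0.975, 0.0, -0.001]
wrist_force: [1.1, -1.0, -2.4]
gripper_width: 0.0237
```

Call:
servo_tool(
  deltas=[
    [5,[-18,31,0],[0,0,0]],
    [5,[-18,31,0],[0,0,0]],
    [5,[-18,31,0],[0,0,0]],
    [5,[-18,31,0],[0,0,0]],
    [5,[-10,20,0],[0,0,0]],
  ],
)

```text
t: 13.55
position: [0.539, 0.016, 0.1294]
ee_rot: [-0.225, 0.974, 0.001, 0.0]
wrist_force: [-0.4, 0.4, -2.7]
gripper_width: 0.0237
```

Call:
servo_tool(
  deltas=[
    [5,[0,0,0],[0,0,7.8]],
    [5,[0,0,0],[0,0,7.8]],
    [5,[0,0,0],[0,0,7.8]],
    [5,[0,0,0],[0,0,7.8]],
    [5,[0,0,0],[0,0,0]],
  ],
)

```text
t: 14.05
position: [0.5387, 0.0123, 0.1293]
ee_rot: [0.047, 0.999, -0.0, -0.001]
wrist_force: [0.3, 0.1, -1.7]
gripper_width: 0.0239
```

Call:
servo_tool(
  deltas=[
    [5,[0,0,0],[0,0,0]],
    [5,[0,0,0],[0,0,0]],
    [5,[0,0,0],[0,0,0]],
  ],
)

```text
t: 14.35
position: [0.5391, 0.012, 0.1296]
ee_rot: [0.047, 0.999, 0.0, -0.0]
wrist_force: [0.2, 0.4, -2.0]
gripper_width: 0.0235
```

Run:
```python
from h import *
togo([.5392,.0121,.095],84.6)
a,p=snap("wrist","w6")
print([proj(p,X).round(1) for X in([.4958,.0162,.060],[.4958,.0162,.038])])
```

```text
t 14.35 pos [0.5391 0.012  0.1296] F [ 0.2  0.4 -2. ] w 0.0235
shift mm [-0.1  0.1 34.6] turn deg [ 0.01 -0.02  0.05]
[array([257.4, 147.7]), array([257.3, 143.5])]
```

View pics/w6.png

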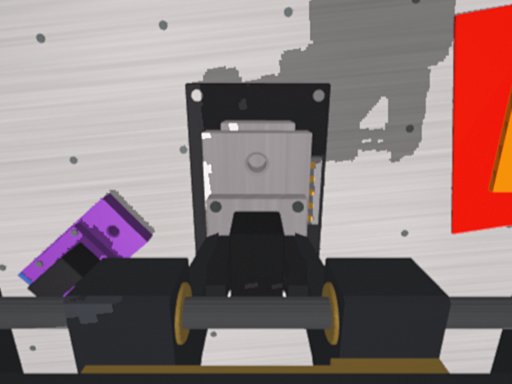

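Upper is held level over the lower half, its small hole at (257,161). I'll check that pixel against where the hole should be.

Run:
```python
from h import *
a=cv2.imread("pics/w6.png");p=env.camera_params("wrist");g=cv2.cvtColor(a,cv2.COLOR_BGR2GRAY)
print(proj(p,[.4958,.0162,.116]).round(1))
e=cv2.Canny(cv2.GaussianBlur(g,(3,3),0),30,80)[148:176,243:272];ys,xs=np.nonzero(e)
pts=np.c_[xs+243,ys+148].astype(np.float32);c=cv2.convexHull(pts);el=cv2.fitEllipse(c);print("hole",el,ray(p,el[0],.1161)[:3].round(4))
s=[ray(p,q,.126)[:2].round(4) for q in([215.5,207],[298,207])];print("screws",s,np.degrees(np.arctan2(*(s[1]-s[0])[::-1])))
```

```text
[257.9 163.3]
hole ((256.4552307128906, 161.35321044921875), (21.57206916809082, 22.99268913269043), 94.33775329589844) [0.4947 0.0155 0.1161]
screws [array([ 0.5145, -0.0075]), array([0.5185, 0.0348])] 84.59802283072914
```

Call:
servo_tool(
  deltas=[
    [5,[-0.5,0.4,15],[0,0,0]],
    [5,[0,0,15],[0,0,0]],
    [5,[0,0,5],[0,0,0]],
    [5,[0,0,0],[0,0,0]],
    [5,[0,0,0],[0,0,0]],
  ],
)

```text
t: 14.9
position: [0.5401, 0.0125, 0.0951]
ee_rot: [0.047, 0.999, 0.0, 0.0]
wrist_force: [0.7, -0.2, -2.0]
gripper_width: 0.0237
```

Call:
servo_tool(
  deltas=[
    [5,[0,0,2],[0,0,0]],
    [5,[0,0,2],[0,0,0]],
    [5,[0,0,2],[0,0,0]],
    [5,[0,0,2],[0,0,0]],
    [5,[0,0,0],[0,0,0]],
  ],
)

```text
t: 15.4
position: [0.5396, 0.0125, 0.0865]
ee_rot: [0.047, 0.999, -0.0, -0.0]
wrist_force: [-0.6, 0.4, -3.8]
gripper_width: 0.0236
```

Call:
servo_tool(
  deltas=[
    [5,[0,0,1.5],[0,0,0]],
    [5,[0,0,1.5],[0,0,0]],
    [5,[0,0,1.5],[0,0,0]],
    [5,[0,0,0],[0,0,0]],
    [5,[0,0,0],[0,0,0]],
  ],
)

```text
t: 15.9
position: [0.5398, 0.0125, 0.0822]
ee_rot: [0.047, 0.999, 0.0, -0.0]
wrist_force: [0.2, -0.1, -2.8]
gripper_width: 0.0237
```

Run:
```python
from h import *
togo([.5397,.0125,.068],84.6);print(env.get_obs()["ft_torque"].round(2))
```

```text
t 15.9 pos [0.5398 0.0125 0.0822] F [ 0.2 -0.1 -2.8] w 0.0237
shift mm [ 0.1 -0.  14.2] turn deg [ 0.   -0.   -0.02]
[-0.01 -0.02 -0.06]
```

No side force and the tips have entered. Continuing down.

Call:
servo_tool(
  deltas=[
    [5,[0,0,1.5],[0,0,0]],
    [5,[0,0,1.5],[0,0,0]],
    [5,[0,0,1.5],[0,0,0]],
    [5,[0,0,1.5],[0,0,0]],
    [5,[0,0,1],[0,0,0]],
  ],
)

```text
t: 16.4
position: [0.5397, 0.0125, 0.075]
ee_rot: [0.047, 0.999, 0.0, -0.0]
wrist_force: [-0.1, -0.4, -1.6]
gripper_width: 0.0238
```

Call:
servo_tool(
  deltas=[
    [5,[0,0,1],[0,0,0]],
    [5,[0,0,1],[0,0,0]],
    [5,[0,0,1],[0,0,0]],
    [5,[0,0,0],[0,0,0]],
    [5,[0,0,0],[0,0,0]],
  ],
)

```text
t: 16.9
position: [0.5398, 0.0125, 0.0726]
ee_rot: [0.047, 0.999, 0.0, 0.0]
wrist_force: [-0.2, 0.4, 3.2]
gripper_width: 0.0236
```

Run:
```python
from h import *
togo([.5397,.0125,.0677],84.6);print(env.get_obs()["ft_torque"].round(2))
```

```text
t 16.9 pos [0.5398 0.0125 0.0726] F [-0.2  0.4  3.2] w 0.0236
shift mm [ 0.1 -0.   4.9] turn deg [ 0.    0.02 -0.02]
[ 0.03  0.24 -0.06]
```

Seal contact at the expected height. Pressing on.

Call:
servo_tool(
  deltas=[
    [5,[0,0,1],[0,0,0]],
    [5,[0,0,1],[0,0,0]],
    [5,[0,0,1],[0,0,0]],
    [5,[0,0,0],[0,0,0]],
    [5,[0,0,0],[0,0,0]],
  ],
)

```text
t: 17.4
position: [0.5398, 0.0125, 0.0694]
ee_rot: [0.047, 0.999, 0.0, 0.0]
wrist_force: [-0.8, 0.1, 5.5]
gripper_width: 0.024
```

Call:
servo_tool(
  deltas=[
    [5,[0,0,1],[0,0,0]],
    [5,[0,0,1],[0,0,0]],
    [5,[0,0,1],[0,0,0]],
    [5,[0,0,0],[0,0,0]],
    [5,[0,0,0],[0,0,0]],
  ],
)

```text
t: 17.9
position: [0.5398, 0.0125, 0.0676]
ee_rot: [0.047, 0.999, -0.0, 0.0]
wrist_force: [-4.0, 0.2, 17.0]
gripper_width: 0.0239
```

Run:
```python
from h import *
togo([.5397,.0125,.0677],84.6);print(env.get_obs()["ft_torque"].round(2))
```

```text
t 17.9 pos [0.5398 0.0125 0.0676] F [-4.   0.2 17. ] w 0.0239
shift mm [ 0.1  0.  -0.1] turn deg [-0.01  0.05 -0.02]
[0.05 0.84 0.03]
```

Call:
servo_tool(
  deltas=[
    [5,[0,0,1],[0,0,0]],
    [5,[0,0,0],[0,0,0]],
    [5,[0,0,0],[0,0,0]],
    [5,[0,0,0],[0,0,0]],
    [5,[0,0,0],[0,0,0]],
  ],
)

```text
t: 18.4
position: [0.5398, 0.0124, 0.0676]
ee_rot: [0.047, 0.999, -0.0, 0.001]
wrist_force: [-6.4, -0.3, 26.8]
gripper_width: 0.0239
```

Run:
```python
from h import *
togo([.5397,.0125,.0677],84.6);print(env.get_obs()["ft_torque"].round(2))
a,p=snap("wrist","w7");h=cv2.cvtColor(a,cv2.COLOR_BGR2HSV)
t=snap("top","top7");s,_=snap("scene","scene7")
print("expect small dowel tip",proj(p,[.4958,.0162,.060]).round(1),"hole rim",proj(p,[.4958,.0162,.054]).round(1))
m=mask(h,[10,90,30],[35,255,255]);n,l,st,ce=cv2.connectedComponentsWithStats(m)
for i in range(1,n):
    if st[i,4]>15 and 200<ce[i][0]<330: print(st[i],ce[i].round(1))
cv2.imwrite("pics/end.png",np.hstack([cv2.resize(a[60:260,150:370],None,fx=2,fy=2),cv2.resize(s[170:250,210:300],None,fx=4,fy=5)]))
```

```text
t 18.4 pos [0.5398 0.0124 0.0676] F [-6.4 -0.3 26.8] w 0.0239
shift mm [ 0.1  0.  -0.1] turn deg [-0.02  0.08 -0.02]
[ 0.05  1.23 -0.04]
expect small dowel tip [256.9 164.5] hole rim [256.9 162.2]
[250 155  15  15 178] [256.9 161.8]
[323 178  10  10  70] [327.6 182.6]
[322 196   9   9  64] [326.2 200. ]
[200 205   7  29 167] [202.9 220.4]
[321 213   9   9  65] [325.1 217. ]
[320 229   9   9  62] [324.  233.4]
[319 245   9   9  60] [322.9 249.2]
[  81  358  368   16 3938] [288.4 367.6]
```

View pics/end.png

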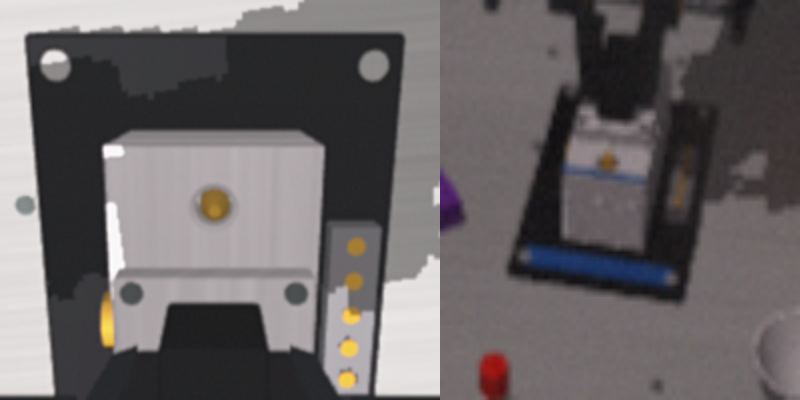

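The thin dowel fills its hole at (213,205) in the left crop, and the thick one stands out at (607,162) in the right crop, by the blue stripe. The halves meet with no visible gap. Another 1 mm of push raised the force from 17 to 27 N without any motion, so the halves are seated. A short hold, then I hand in.

Call:
servo_tool(
  deltas=[
    [5,[0,0,0],[0,0,0]],
    [5,[0,0,0],[0,0,0]],
    [5,[0,0,0],[0,0,0]],
    [5,[0,0,0],[0,0,0]],
  ],
)

```text
t: 18.95
position: [0.5398, 0.0125, 0.0676]
ee_rot: [0.047, 0.999, -0.0, 0.001]
wrist_force: [-6.4, -0.4, 26.9]
gripper_width: 0.0236
```

Run:
```python
from h import *
togo([.5397,.0125,.0677],84.6);env.job_done()
```

```text
t 18.95 pos [0.5398 0.0125 0.0676] F [-6.4 -0.4 26.9] w 0.0236
shift mm [ 0.1  0.  -0.1] turn deg [-0.02  0.07 -0.02]
the job is handed in; nothing more can be done
```

I laid the dust cover flat on the red mat, within about 2 mm of its centre, and let go of it. I then fitted the upper half over both dowels, big hole on the thick one, pressed it against the seal, and handed in at 19 s still holding it at about 27 N.

**Last checks:**
- **Seating:** the underside is at about 37.9 mm by the tool height, against a mating face at 38 mm. Another 1 mm of push raised the force from 17 to 27 N with no movement.
- **Dowels:** both show through their holes. The thin one is within half a pixel of where it should be.
- **Bystanders:** the route kept clear of the glue bottle, the reflector, the nut and the look-alikes. I did not measure them again at the end.

**What disagreed:**
- Before insertion, the close view put the small hole about 1.3 mm off the earlier estimate. I split the difference, and the upper half went on with almost no side force.
- While pressing, a side force of 6 N and a moment of 1.2 N m remained along the block, and the tool stayed within 0.1° of upright.

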